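Put the long bone on the microscope's carriage and slide it under the lens

ROBOT

A 6-joint arm with a two-finger parallel gripper is mounted at the origin on the work surface. World frame = base frame: x ahead of the robot, y to its left, z up, the work surface at z = 0. Lengths are in mm, angles in rad, forces in N, time in s.
With the tool pointing down it reaches from about 250 to 725 mm from the base axis. Payload 9.7 kg.
Tool frame: the origin (TCP) lies on the mounting face of the last link; the fingertips stand 173 mm ahead of it and the grasp point (between the pads) lies 155 mm ahead of it; z points along the fingers, y is the line along which they close (so a half turn about z gives the same grasp; the last joint's range is limited). The gripper opens to 85 mm and grips with 20 to 120 N. Pads are 22 mm wide; open, the fingers measure 114 mm over their backs; the gripper's body (76 mm by 85 mm) begins 54 mm behind the grasp point. The pads swing forward as they close: fully open they stand 13 mm farther back than shut.
Start: joints at [1.271, 0.087, 0.176, 1.66, 0, 1.571], TCP at [162.428, 525.466, 404.684] pointing down, gripper open.
Joint ranges: [-3.13, 3.13], [-0.85, 1.81], [-1.15, 1.24], [-2.2, 2.28], [-1.44, 1.52], [-3.14, 3.14]. Speed limits (rad/s): [2.22, 2.22, 2.57, 3.14, 3.14, 3.14].

INTERFACE

Orientations are given as a 3x3 rotation matrix whose columns are the frame's x, y, z axes.
In Python, from rig import read_state, grab_frame, camera_info, hand_in gives the robot as it stands.
- The arm moves only by the tool send_rows, never from a script. Its argument "increments" is a list of rows, each an object of numbers: "tx", "ty", "tz": the shift along the tool's x, y, z in cm; "yaw": the turn about the tool's z in rad. In form: [{"tx": .., "ty": .., "tz": .., "yaw": ..}, ...]. A call has 1 to 8 rows; each row is the pose to reach, as a shift and turn from the pose commanded when the call began, along the tool's axes at that moment; what a row does not reach only later rows make up. A row lasts 1/12 s, in which the tool goes at most 41.7 mm and 7.16 degrees, less where a joint would pass 70% of its speed; a pose out of reach is approached as far as the arm can. A call with a gripper value outside its range is refused whole. "hand" is the closure, from -1 (fully open) to 1 (shut), set as the call begins (left out, the last holds). The fingers move at their own pace and stop on an object; "grip_force" is the grip in N (left out, the last holds). Time passes only in rows, so rows that repeat a pose let the fingers close. It gives the time, the measured TCP pose, the force, the opening and the grip force at its end, in the units of the state.
- read_state(): the state, without advancing time (a new reading comes with each control period).
- grab_frame(name): name is "scene" or "top" or "wrist"; returns (picture, depth): 384x512x3 uint8, red, green, blue; 384x512 float32, mm along the optical axis (not along the pixel's ray), 0 where there is no reading.
- camera_info(name): a dict with "fx", "fy", "cx", "cy" (pixels), "T" (4x4, takes a point from camera to world coordinates). Camera axes: x right, y down, z forward; pixel columns grow to the right and rows downward; lengths in mm; the calibration is good to about 2 mm. The wrist camera is an equidistant fisheye: a pixel r from the principal point sees the ray r / f radians off the axis. A picture is of the moment at which its call begins: read the wrist's pose just before it. camera_info takes no time and is no camera call; for the wrist camera it gives the pose at the moment of the call.
- hand_in(): hands the job in; it is judged then, once.
The state is a dict: "time": time; "joint_positions": joint angles; "qvel": joint speeds; "joint_torque": joint torques, N m; "position": TCP position; "ee_rot": TCP orientation; "ft_force": force on the tool from outside, world axes, zero at the start; "moment": the same for the moment, N m; "gripper_width": opening from 0.0 (shut) to 1.0 (fully open); "gripper_force": force on a finger pad.
Only numpy, scipy, OpenCV 4.12 (cv2) and the standard library are available. Lean on these libraries where they do the work, as an engineer would, in place of code of your own. Each camera call takes 0.05 s, during which the arm holds its last target. There are 200 camera calls.

TASK

Lay the long bone across the two notched posts of the microscope's carriage while the carriage is still pulled out, its shaft lying in both notches and its broad, two-knuckled end on the side of the wider post; set it down gently in the notches, not dropped, and let go of it. Then slide the carriage, with the bone on it, fully home to its stop under the lens. Leave the two jars and the specimen tray undisturbed.

Things in the scene. Friction and masses are not known exactly. Their poses are not given: they have to be found in the camera images.
- bone: Ivory-brown bone, 170 mm long, about 0.16 kg, on the table. Origin on the shaft axis at mid length, 15 mm above the table; x along the shaft to the broad end, z up at the start. Round shaft 18 mm thick, bare 55 mm either side of the origin. Broad end (x = 70 mm): two knuckle balls side by side, 56 mm across. Other end (x = -70 mm): one ball. Balls have 15 mm radius. Mass centre near x = 13 mm.
- bone_knuckles (a point): Point between the two knuckles of the bone's broad end, on the shaft axis, 70 mm from the bone's origin.
- cradle (a point): On the carriage: where the middle of the shaft axis rests, 75 mm above the table. x: along the notches to the wider post; y: towards the handle; z up. Grey posts 10 mm thick, 90 degree V notches 13 mm deep below this point: the wider (60 mm across, top 17 mm above this point) at x = 40 mm, the narrower (34 mm, top 5 mm above) at x = -40 mm. Deck 170 x 110 mm, 45 mm below this point.
- handle_top (a point): Centre of the top of the carriage's upright black handle, 86 mm above the table, 125 mm from point cradle along +y; same axes. The handle is a block 44 mm along x, 16 mm along y, 56 mm tall above the deck; it may be gripped from above or pushed on its +y face. The carriage slides home towards -y.
- carriage (a joint): Sliding of the carriage along its rails, m: 0 fully pulled out, 0.17 fully home against the stop with the bone under the lens. Starts somewhere between 0 and 0.05. Stiff, about 2.5 N of friction; stays where it is left.
- microscope: Fixed cream stereo microscope; carries the carriage. Origin on the table under the lens axis; y along the rails to the loading side. Base 14 mm thick, x -120 to 120, y -210 to 280 mm. Black lens 64 mm wide from 200 mm up; cream body 100 mm wide, 250 to 420 mm up; black column 60 x 50 mm, 530 mm tall, at y = -165 mm.
- jar_tall: Bystander: clear-labelled sample jar with a yellow cap, 42 mm diameter, 75 mm tall, loose. Origin at the centre of its underside.
- jar_short: Bystander: sample jar with a yellow cap, 42 mm diameter, 50 mm tall, loose. Origin at the centre of its underside.
- specimen_tray: Bystander: white open card tray with stones in it, 160 x 120 mm, 35 mm high, loose. Origin at the centre of its underside.
Not all that is in view belongs to the job. There is more than one size of the bone; the one meant has the size given above.

How it is judged:
By the outcome, as a careful person would: the job done as asked, in the order asked, and still so for the second after the job is handed in, with the robot touching nothing.
It also fails if it takes over 54 s, if anything falls off the work surface, if the arm or the gripper's body presses on something with over 40 N, if the wrist force passes 120 N, or if a joint passes its speed limit or range.

## Working session

There is one attempt and no reset: what is moved stays moved. The work goes in short steps, Python scripts to look and compute and a tool call to move; the robot and the scene stay as the last step left them, time stands still between calls to the robot, and variables do not carry over. Pictures are saved under pics/ and viewed, at most 10 in all, crops included, and the job is handed in when it is done.

Besides the shell and the picture viewer there is one more tool, called after "Emit:" as name(argument=value, ...) on one line, values as JSON. send_rows: Moves the arm, as the interface text tells. Its arguments: {"type":"object","properties":{"increments":{"type":"array"},"hand":{"type":"number"},"grip_force":{"type":"number"}},"required":["increments"]}

```bash
mkdir -p pics; python3 - <<'E'
from rig import *
import cv2,numpy as np
for n in("scene","top"):
    p,d=grab_frame(n); c=camera_info(n); np.savez(f"pics/{n}0.npz",p=p,d=d,**c)
    cv2.imwrite(f"pics/{n}0.png",p[:,:,::-1]); print(n,{k:np.round(v,3).tolist() for k,v in c.items()})
s=read_state();print(s["time"],s["position"],np.round(s["ee_rot"],3).tolist(),s["gripper_width"])
E
```

```text
scene {'fx': 413.033, 'fy': 413.033, 'cx': 254.368, 'cy': 192.541, 'T': [[-0.371, 0.504, -0.78, 1516.547], [0.929, 0.201, -0.311, 564.076], [0.0, -0.84, -0.542, 811.76], [0.0, 0.0, 0.0, 1.0]]}
top {'fx': 457.815, 'fy': 457.815, 'cx': 253.9, 'cy': 198.406, 'T': [[0.028, -0.984, 0.177, 274.262], [-1.0, -0.027, 0.007, 141.171], [-0.002, -0.177, -0.984, 1194.397], [0.0, 0.0, 0.0, 1.0]]}
0.1 [162.43949908 525.46975065 404.04087952] [[-0.955, 0.295, -0.0], [0.295, 0.955, -0.001], [0.0, -0.001, -1.0]] 1.000070470634776
```

View pics/top0.png

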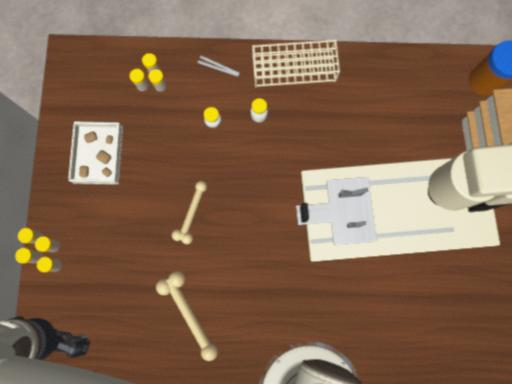

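View pics/scene0.png

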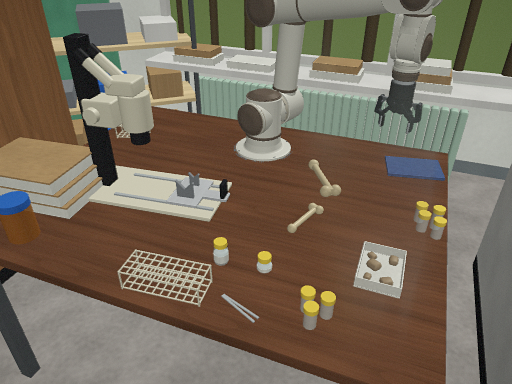

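The top view shows the 170 mm bone at about (190,213) with its knuckles at (182,238). The carriage deck is at (352,212), the wider post at (352,193) and the handle at (303,213). The bigger bone at (187,315) and the jars at (212,117) and (259,110) are not to be touched.

```bash
cat > h.py <<'E'
import numpy as np,cv2
def load(n):
    z=np.load(f"pics/{n}.npz"); return z
def cloud(p,d,c):
    v,u=np.mgrid[:384,:512]
    P=np.stack([(u-c["cx"])/c["fx"]*d,(v-c["cy"])/c["fy"]*d,d],-1)
    return P@c["T"][:3,:3].T+c["T"][:3,3]
E
python3 - <<'E'
from h import *
z=load("top0");p,d=z["p"],z["d"];W=cloud(p,d,z)
hsv=cv2.cvtColor(p,cv2.COLOR_RGB2HSV)
print("table z",np.median(W[280:340,80:140,2]), "base z",np.median(W[170:180,400:420,2]))
# bone
r=np.zeros(d.shape,bool); r[175:250,165:215]=1
m=r&(hsv[...,2]>140)&(hsv[...,1]<140)
P=W[m]; print("bone n",m.sum(),"zmax",P[:,2].max())
c=P[:,:2].mean(0); u,s,vt=np.linalg.svd(P[:,:2]-c,full_matrices=False); a=vt[0]; t=(P[:,:2]-c)@a; w=(P[:,:2]-c)@vt[1]
print(c,a,t.min(),t.max())
for lo in np.arange(-90,90,15):
    k=(t>=lo)&(t<lo+15)
    if k.any(): print(lo,k.sum(),w[k].min().round(),w[k].max().round(),P[k,2].max().round())
# carriage: points by height
r[:]=0; r[165:255,290:390]=1
for nm,mm in(("handle",r&(hsv[...,2]<60)&(W[...,2]>70)),("posts",r&(W[...,2]>62)&(hsv[...,2]>=60)),("deck",r&(W[...,2]>22)&(W[...,2]<38)),):
    Q=W[mm]; print(nm,len(Q),Q.min(0).round(),Q.max(0).round(),Q.mean(0).round(1), cv2.minAreaRect(Q[:,:2].astype(np.float32)))
z=load("scene0");W=cloud(z["p"],z["d"],z);hsv=cv2.cvtColor(z["p"],cv2.COLOR_RGB2HSV)
r[:]=0; r[165:205,170:232]=1
for nm,mm in(("handle",r&(hsv[...,2]<60)&(W[...,2]>70)),("posts",r&(W[...,2]>50)&(hsv[...,2]>=60))):
    Q=W[mm]; print(nm,len(Q),Q.min(0).round(),Q.max(0).round(),Q.mean(0).round(1))
r[:]=0; r[200:235,283:330]=1
m=r&(hsv[...,2]>140)&(hsv[...,1]<140);Q=W[m];print(Q.min(0),Q.max(0),Q.mean(0))
E
python3 - <<'E'
import cv2
a=cv2.imread("pics/top0.png")[160:260,290:390]
b=cv2.imread("pics/scene0.png")[150:225,160:240]
import numpy as np
cv2.imwrite("pics/crop0.png",np.hstack([cv2.resize(a,(400,400)),cv2.resize(b,(400,400))]))
E
```

```text
table z -0.8492694890252324 base z 14.433306223416594
bone n 604 zmax 1194.3968883690306
[434.08117181 314.66697032] [-0.96592877  0.25880804] -95.74826959147762 109.4718339253349
-90 63 -12.0 16.0 34.0
-75 43 -8.0 12.0 29.0
-60 42 -10.0 9.0 27.0
-45 40 -10.0 8.0 27.0
-30 38 -10.0 8.0 27.0
-15 44 -11.0 7.0 27.0
0 41 -12.0 6.0 27.0
15 41 -12.0 6.0 27.0
30 44 -22.0 5.0 27.0
45 118 -31.0 23.0 34.0
60 74 -27.0 20.0 31.0
handle 92 [424.  18.  73.] [464.  33.  90.] [443.9  25.7  84.3] ((444.3226318359375, 25.42770767211914), (39.60498809814453, 13.046724319458008), 6.635059356689453)
posts 270 [ 274. -129.   62.] [ 508.  141. 1194.] [449.3 -59.7 179.3] ((409.098876953125, 16.226425170898438), (117.1957015991211, 348.4737854003906), 28.592300415039062)
deck 3062 [ 372. -199.   22.] [550.  41.  38.] [455.7 -83.9  29.2] ((458.0156555175781, -75.55155181884766), (170.24229431152344, 230.3753662109375), 6.679632186889648)
handle 52 [431.  18.  71.] [1517.  564.  812.] [474.4  37.2  95.5]
posts 234 [ 415. -129.   50.] [1517.  564.  812.] [498.7 -79.4  82.7]
[337.28230953 276.0340871   -2.32972866] [1516.54661726  564.07574696  811.75954572] [455.22810356 319.12629746  27.50688592]
```

View pics/crop0.png

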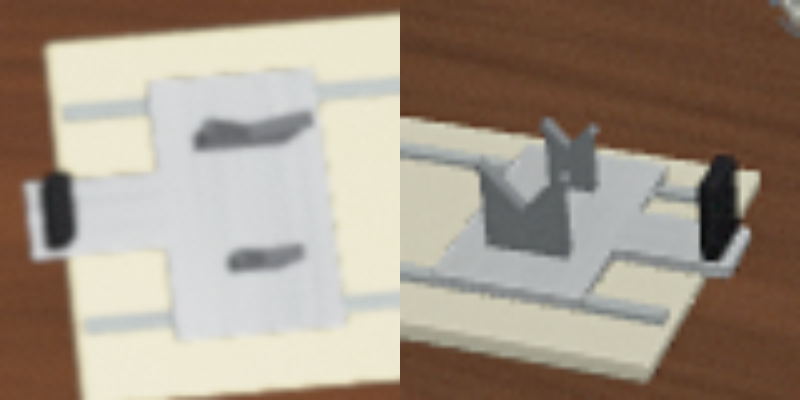

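The crop confirms the wider post is on the world +x side, with the handle towards +y. I'll refine the bone and carriage geometry next.

```bash
python3 - <<'E'
from h import *
z=load("top0");p,d=z["p"],z["d"];W=cloud(p,d,z);ok=d>0
hsv=cv2.cvtColor(p,cv2.COLOR_RGB2HSV);cam=z["T"][:3,3]
r=np.zeros(d.shape,bool); r[175:250,165:215]=1
m=r&ok&(hsv[...,2]>140)&(hsv[...,1]<140)&(W[...,2]>8)
P=W[m]
# silhouette onto plane z=15
Q=cam+(P-cam)*((15-cam[2])/(P[:,2]-cam[2]))[:,None];Q=Q[:,:2]
c=np.array([434,314.]);a=np.array([-.966,.259])
for _ in range(5):
    t=(Q-c)@a; k=abs(t)<45; q=Q[k]; mu=q.mean(0); a2=np.linalg.svd(q-mu)[2][0]; a=a2*np.sign(a2@a)
    t=(Q-mu)@a; mid=(t.min()+t.max())/2; c=mu+a*mid
w=(Q-c)@np.array([-a[1],a[0]]);t=(Q-c)@a
print("bone c",c,"axis",a,np.degrees(np.arctan2(a[1],a[0])),"len",t.min(),t.max(),"w",w[t>50].min(),w[t>50].max(),w[t<-60].min(),w[t<-60].max())
r[:]=0; r[165:262,290:500]=1
base=r&ok&(W[...,2]>10)&(W[...,2]<19)&(hsv[...,1]<60); B=W[base]; R=cv2.minAreaRect(B[:,:2].astype(np.float32)); print("base",R,cv2.boxPoints(R).round().tolist())
r[:]=0; r[165:255,325:380]=1
D=W[r&ok&(W[...,2]>27)&(W[...,2]<33)]; print("deck",cv2.minAreaRect(D[:,:2].astype(np.float32)))
R=cv2.minAreaRect(D[:,:2].astype(np.float32))
for s in(r&(W[...,2]>45)&ok&(W[...,2]<110),):
    n,l,st,ce=cv2.connectedComponentsWithStats(s.astype(np.uint8))
    for i in range(1,n):
        if st[i,4]>8: Q=W[l==i]; print("post",st[i],Q.min(0).round(),Q.max(0).round(),Q.mean(0).round(1))
z=load("scene0");W=cloud(z["p"],z["d"],z)
k=(z["d"]>0)&(W[...,2]>180)&(W[...,0]>250)&(W[...,0]<650)&(W[...,1]<-100)&(W[...,1]>-480)
for lo in range(180,560,40):
    Q=W[k&(W[...,2]>=lo)&(W[...,2]<lo+40)]
    if len(Q): print(lo,len(Q),np.percentile(Q,2,0).round(),np.percentile(Q,98,0).round())
E
```

```text
bone c [448.0731806  312.96536766] axis [-0.95402926  0.29971347] 162.55960586925445 len -83.50010715155983 83.50010715155983 w -27.25465464658846 27.303880545244134 -14.234010437777142 14.355585365027585
base ((475.1202392578125, -228.49142456054688), (239.04417419433594, 489.1811218261719), 6.497899532318115) [[329.0, 1.0], [384.0, -485.0], [622.0, -458.0], [566.0, 28.0]]
deck ((459.947265625, -93.02061462402344), (169.80267333984375, 123.94729614257812), 6.204489231109619)
post [339 188  29   9 166] [ 492. -129.   46.] [508. -62.  92.] [498.9 -95.7  72.7]
post [347 221  19   7  87] [ 414. -126.   46.] [427. -83.  79.] [ 420.3 -104.4   68.6]
180 343 [ 471. -447.  181.] [ 532. -233.  219.]
220 370 [ 470. -445.  221.] [ 534. -217.  260.]
260 758 [ 468. -441.  261.] [ 562. -214.  299.]
300 905 [ 469. -443.  301.] [ 562. -214.  339.]
340 990 [ 457. -442.  341.] [ 535. -215.  379.]
380 1004 [ 449. -441.  381.] [ 533. -236.  419.]
420 651 [ 456. -443.  420.] [ 539. -314.  459.]
460 541 [ 457. -445.  461.] [ 547. -360.  499.]
500 382 [ 469. -447.  501.] [ 533. -395.  535.]
```

Emit:
send_rows(increments=[{"tx": -3,"ty": -1.1,"tz": 0.5},{"tx": -6.5,"ty": -2.4,"tz": 1.5},{"tx": -10,"ty": -3.7,"tz": 3},{"tx": -14,"ty": -5.1,"tz": 4.5},{"tx": -18,"ty": -6.6,"tz": 6},{"tx": -22,"ty": -8,"tz": 7.5},{"tx": -25.5,"ty": -9.3,"tz": 9},{"tx": -29,"ty": -10.6,"tz": 10.4}], hand=-1)

```text
invalid input at $.increments[0]: expected keys tx, ty, tz, yaw
```

Emit:
send_rows(increments=[{"tx": -2,"ty": -0.7,"tz": 0},{"tx": -3.55,"ty": -1.26,"tz": 0},{"tx": -3.55,"ty": -1.26,"tz": 0},{"tx": -3.55,"ty": -1.26,"tz": 0}])

```text
invalid input at $.increments[0]: expected keys tx, ty, tz, yaw
```

```bash
python3 - <<'E'
from rig import *
from h import *
c=camera_info("wrist");s=read_state();p,d=grab_frame("wrist")
np.savez("pics/w1.npz",p=p,d=d,**c);cv2.imwrite("pics/w1.png",p[:,:,::-1])
print(s["time"],s["position"],np.round(s["ee_rot"],3).tolist(),s["joint_positions"],s["ft_force"]);print({k:np.round(v,3).tolist() for k,v in c.items()})
E
```

```text
0.1 [162.43949908 525.46975065 404.04087952] [[-0.955, 0.295, -0.0], [0.295, 0.955, -0.001], [0.0, -0.001, -1.0]] [1.27098084e+00 8.74175258e-02 1.75201466e-01 1.65979233e+00
 9.53574703e-06 1.57081488e+00] [ 0.29061239 -0.12639387  0.67583418]
{'fx': 297.319, 'fy': 297.319, 'cx': 260.62, 'cy': 193.606, 'T': [[0.296, 0.917, 0.266, 95.382], [0.955, -0.284, -0.083, 546.597], [-0.001, 0.279, -0.96, 373.84], [0.0, 0.0, 0.0, 1.0]]}
```

View pics/w1.png

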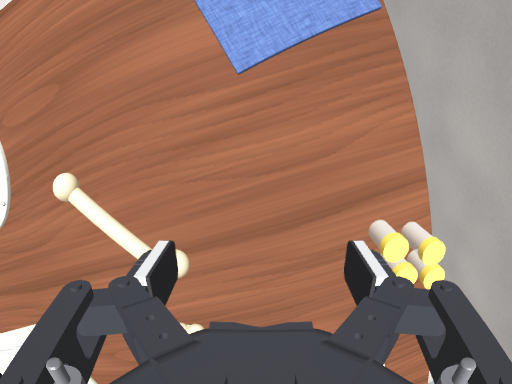

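The wrist view from the start pose shows the pads at (160,265) and (365,265), with the large bone at left. The arm hasn't moved because every row needs a yaw, so I'll resend.

Emit:
send_rows(increments=[{"tx": -3,"ty": -1.1,"tz": 0.5,"yaw": 0},{"tx": -6.5,"ty": -2.4,"tz": 1.5,"yaw": 0},{"tx": -10,"ty": -3.7,"tz": 3,"yaw": 0},{"tx": -14,"ty": -5.1,"tz": 4.5,"yaw": 0},{"tx": -18,"ty": -6.6,"tz": 6,"yaw": 0},{"tx": -22,"ty": -8,"tz": 7.5,"yaw": 0},{"tx": -25.5,"ty": -9.3,"tz": 9,"yaw": 0},{"tx": -29,"ty": -10.6,"tz": 10.4,"yaw": 0}], hand=-1)

```text
time: 0.82
position: [404.2, 341.0, 302.4]
ee_rot: [[-0.955, 0.295, 0.0], [0.295, 0.955, 0.0], [-0.0, 0.0, -1.0]]
ft_force: [0.5, 1.3, 0.1]
gripper_width: 0.997
gripper_force: 0.0
```

Emit:
send_rows(increments=[{"tx": -2,"ty": -0.7,"tz": 0,"yaw": 0},{"tx": -3.55,"ty": -1.26,"tz": 0,"yaw": 0},{"tx": -3.55,"ty": -1.26,"tz": 0,"yaw": 0},{"tx": -3.55,"ty": -1.26,"tz": 0,"yaw": 0}])

```text
time: 1.15
position: [433.6, 319.5, 302.8]
ee_rot: [[-0.955, 0.297, -0.001], [0.297, 0.955, -0.0], [0.001, -0.0, -1.0]]
ft_force: [0.4, 0.1, -0.3]
gripper_width: 0.998
gripper_force: 0.0
```

```bash
cat > look.py <<'E'
import sys
from rig import *
from h import *
n,f=sys.argv[1:3]
c=camera_info(n);s=read_state();p,d=grab_frame(n)
np.savez(f"pics/{f}.npz",p=p,d=d,**c);cv2.imwrite(f"pics/{f}.png",p[:,:,::-1])
print(s["time"],s["position"],np.round(s["ee_rot"],3).tolist(),s["joint_positions"],s["ft_force"],s["gripper_width"])
E
python3 look.py wrist w2
```

```text
1.15 [433.61402066 319.49236087 302.8042056 ] [[-0.955, 0.297, -0.001], [0.297, 0.955, -0.0], [0.001, -0.0, -1.0]] [ 6.34979365e-01  4.56148105e-02 -6.41691035e-02  1.46172378e+00
  1.36954999e-04  9.36582061e-01] [ 0.40114544  0.11270953 -0.2767606 ] 0.9982166223555653
```

View pics/w2.png

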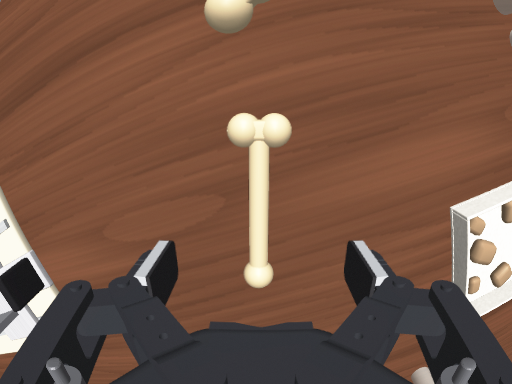

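The bone is centred between the pads: knuckles at about (259,130), single ball at (258,273). I'll convert those to world positions.

```bash
cat >> h.py <<'E'
def ray(c,u,v,zp):
    x,y=(u-c["cx"])/c["fx"],(v-c["cy"])/c["fy"]; r=np.hypot(x,y)
    k=np.sin(r)/r if r>1e-9 else 1
    D=c["T"][:3,:3]@np.array([x*k,y*k,np.cos(r)]); o=c["T"][:3,3]
    return o+D*(zp-o[2])/D[2]
E
python3 - <<'E'
from h import *
from rig import read_state
c=load("w2");p=c["p"]
hsv=cv2.cvtColor(p,cv2.COLOR_RGB2HSV)
m=(hsv[...,2]>150)&(hsv[...,1]<130); m[:105]=0;m[295:]=0;m[:,:215]=0;m[:,300:]=0
v,u=np.nonzero(m); Q=np.array([ray(c,a,b,15)[:2] for a,b in zip(u,v)])
mu=Q.mean(0);a=np.linalg.svd(Q-mu,full_matrices=False)[2][0];a*=-np.sign(a[0]);t=(Q-mu)@a
for _ in range(4):
    k=abs(t-(t.min()+t.max())/2)<45;mu=Q[k].mean(0);a2=np.linalg.svd(Q[k]-mu,full_matrices=False)[2][0];a=a2*np.sign(a2@a);t=(Q-mu)@a
cen=mu+a*(t.min()+t.max())/2
print(cen,np.degrees(np.arctan2(a[1],a[0])),np.ptp(t)); s=read_state();print(s["position"],s["time"])
R=s["ee_rot"];g=np.r_[cen+10*a,177]; print("to grasp x=+10, tool axes mm",R.T@(g-s["position"]), g)
E
```

```text
[450.57438393 312.2791134 ] 162.21747157330267 172.21863258737255
[433.08431722 320.02592876 302.97296722] 1.2
to grasp x=+10, tool axes mm [ -9.06095466  -2.09269562 125.96911026] [441.05215827 315.33316292 177.        ]
```

Emit:
send_rows(increments=[{"tx": -0.4,"ty": -0.1,"tz": 2,"yaw": 0},{"tx": -0.85,"ty": -0.2,"tz": 4,"yaw": 0},{"tx": -0.85,"ty": -0.2,"tz": 6,"yaw": 0},{"tx": -0.85,"ty": -0.2,"tz": 8,"yaw": 0},{"tx": -0.85,"ty": -0.2,"tz": 9.5,"yaw": 0},{"tx": -0.85,"ty": -0.2,"tz": 10.5,"yaw": 0},{"tx": -0.85,"ty": -0.2,"tz": 11,"yaw": 0},{"tx": -0.85,"ty": -0.2,"tz": 11,"yaw": 0}])

```text
time: 1.87
position: [440.1, 316.0, 192.4]
ee_rot: [[-0.956, 0.294, -0.001], [0.294, 0.956, -0.001], [0.001, -0.001, -1.0]]
ft_force: [-0.1, 0.1, 0.6]
gripper_width: 1.0
gripper_force: 0.0
```

Emit:
send_rows(increments=[{"tx": 0,"ty": 0,"tz": 0.5,"yaw": 0},{"tx": 0,"ty": 0,"tz": 1,"yaw": 0},{"tx": 0,"ty": 0,"tz": 1.4,"yaw": 0},{"tx": 0,"ty": 0,"tz": 1.4,"yaw": 0}])

```text
time: 2.2
position: [440.6, 315.5, 178.6]
ee_rot: [[-0.955, 0.295, -0.0], [0.295, 0.955, -0.0], [0.0, -0.0, -1.0]]
ft_force: [0.3, -0.2, 0.6]
gripper_width: 1.002
gripper_force: 0.0
```

Emit:
send_rows(increments=[{"tx": 0,"ty": 0,"tz": 0,"yaw": 0},{"tx": 0,"ty": 0,"tz": 0,"yaw": 0},{"tx": 0,"ty": 0,"tz": 0,"yaw": 0},{"tx": 0,"ty": 0,"tz": 0,"yaw": 0},{"tx": 0,"ty": 0,"tz": 0,"yaw": 0},{"tx": 0,"ty": 0,"tz": 0,"yaw": 0},{"tx": 0,"ty": 0,"tz": 0,"yaw": 0},{"tx": 0,"ty": 0,"tz": 0,"yaw": 0}], hand=1, grip_force=40)

```text
time: 2.87
position: [440.8, 315.7, 179.4]
ee_rot: [[-0.955, 0.295, 0.0], [0.295, 0.955, 0.0], [-0.0, 0.0, -1.0]]
ft_force: [-0.6, 0.1, 2.8]
gripper_width: 0.186
gripper_force: 39.0
```

Emit:
send_rows(increments=[{"tx": 0,"ty": 0,"tz": -0.5,"yaw": 0},{"tx": 0,"ty": 0,"tz": -1.5,"yaw": 0},{"tx": 0,"ty": 0,"tz": -3,"yaw": 0},{"tx": 0,"ty": 0,"tz": -5,"yaw": 0},{"tx": 0,"ty": 0,"tz": -7.5,"yaw": 0},{"tx": 0,"ty": 0,"tz": -10,"yaw": 0},{"tx": 0,"ty": 0,"tz": -12,"yaw": 0},{"tx": 0,"ty": 0,"tz": -12,"yaw": 0}])

```text
time: 3.53
position: [441.3, 315.9, 304.5]
ee_rot: [[-0.955, 0.295, 0.005], [0.295, 0.955, 0.004], [-0.004, 0.005, -1.0]]
ft_force: [0.8, 0.9, 0.1]
gripper_width: 0.188
gripper_force: 39.2
```

```bash
python3 look.py wrist w3
```

```text
3.5333 [441.25257532 315.91073884 304.52880132] [[-0.955, 0.295, 0.005], [0.295, 0.955, 0.004], [-0.004, 0.005, -1.0]] [ 6.21353849e-01  5.06773814e-02 -5.56016426e-02  1.45787787e+00
 -4.50267119e-05  9.21176933e-01] [0.78124978 0.92612358 0.11717394] 0.18790856143546417
```

View pics/w3.png

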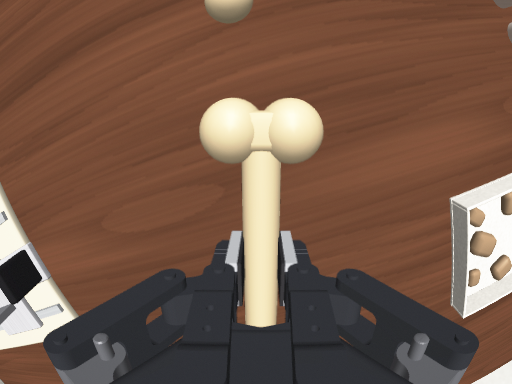

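The bone is held squarely: shaft at column 261, knuckles at (262,130). I'll measure its pose in the tool frame, including pitch.

```bash
cat > inhand.py <<'E'
import sys
from h import *
from rig import *
s=read_state() if len(sys.argv)<3 else None
c=load(sys.argv[1]);p,d=c["p"],c["d"]
v,u=np.mgrid[:384,:512]; x,y=(u-c["cx"])/c["fx"],(v-c["cy"])/c["fy"]; r=np.hypot(x,y)+1e-9; k=np.tan(r)/r
P=np.stack([x*k*d,y*k*d,d],-1)@c["T"][:3,:3].T+c["T"][:3,3]
T=(P-s["position"])@s["ee_rot"]
m=(d>0)&(d<250)&(u>240)&(u<284)&(v>160)&(v<320)
hsv=cv2.cvtColor(p,cv2.COLOR_RGB2HSV); m&=(hsv[...,2]>130)&(hsv[...,1]<130)&(abs(T[...,1])<9)&(T[...,2]>100)
Q=T[m]
for lo in range(-30,70,10):
    q=Q[(Q[:,0]>=lo)&(Q[:,0]<lo+10)]
    if len(q)>5: print(lo+5,len(q),"y range",q[:,1].min().round(1),q[:,1].max().round(1),"top z",np.percentile(q[:,2],3).round(1))
m=(d>0)&(d<250)&(u>195)&(u<328)&(v>90)&(v<170)&(hsv[...,2]>100)&(hsv[...,1]<130)&(T[...,2]>100)&(T[...,2]<230); Q=T[m]
print("knuckles",Q.min(0).round(1),Q.max(0).round(1))
E
python3 inhand.py w3
```

```text
-25 460 y range -7.6 8.9 top z 152.0
-15 514 y range -7.3 8.9 top z 151.9
-5 558 y range -7.0 9.0 top z 151.8
5 623 y range -7.3 8.9 top z 151.8
15 699 y range -8.0 9.0 top z 152.0
25 761 y range -8.0 9.0 top z 152.0
35 803 y range -7.8 8.8 top z 152.0
45 681 y range -7.6 9.0 top z 151.9
knuckles [ 43.2 -26.4 145.1] [ 75.5  28.  162.7]
```

Emit:
send_rows(increments=[{"tx": -0.4,"ty": -1,"tz": 0,"yaw": 0.08},{"tx": -1,"ty": -2.6,"tz": 0,"yaw": 0.18},{"tx": -1.7,"ty": -4.4,"tz": 0,"yaw": 0.29},{"tx": -2.4,"ty": -6.2,"tz": 0,"yaw": 0.4},{"tx": -3.1,"ty": -8,"tz": 0,"yaw": 0.51},{"tx": -3.8,"ty": -9.8,"tz": 0,"yaw": 0.62},{"tx": -4.5,"ty": -11.6,"tz": 0,"yaw": 0.73},{"tx": -5.2,"ty": -13.4,"tz": 0,"yaw": 0.84}])

```text
time: 4.25
position: [450.5, 171.2, 298.1]
ee_rot: [[-0.413, 0.911, -0.002], [0.911, 0.413, -0.001], [0.0, -0.002, -1.0]]
ft_force: [0.9, 1.1, -0.8]
gripper_width: 0.191
gripper_force: 39.1
```

```bash
cat > plan.py <<'E'
import sys
from h import *
from rig import read_state
x,y,z,ang=map(float,sys.argv[1:5]); s=read_state();R=s["ee_rot"]
print(s["time"],s["position"].round(1),"angle",np.degrees(np.arctan2(R[1,0],R[0,0])).round(2),"q",s["joint_positions"].round(2),"F",s["ft_force"].round(1),"w",s["gripper_width"])
dy=(np.degrees(np.arctan2(R[1,0],R[0,0]))-ang+180)%360-180
print("move cm",(R.T@(np.array([x,y,z])-s["position"])/10).round(2),"yaw",np.radians(dy).round(3))
E
python3 plan.py 468.7 -98.2 300 6.4
```

```text
4.25 [450.5 171.2 298.1] angle 114.39 q [ 0.36 -0.09 -0.21  1.46 -0.    1.51] F [ 0.9  1.1 -0.8] w 0.19092723847141502
move cm [-25.28  -9.46  -0.18] yaw 1.885
```

Emit:
send_rows(increments=[{"tx": -1.7,"ty": -0.6,"tz": 0,"yaw": 0.12},{"tx": -3.4,"ty": -1.2,"tz": 0,"yaw": 0.24},{"tx": -5.1,"ty": -1.9,"tz": 0,"yaw": 0.36},{"tx": -6.8,"ty": -2.5,"tz": 0,"yaw": 0.48},{"tx": -8.5,"ty": -3.2,"tz": 0,"yaw": 0.6},{"tx": -10.2,"ty": -3.8,"tz": 0,"yaw": 0.72},{"tx": -11.9,"ty": -4.5,"tz": 0,"yaw": 0.84},{"tx": -13.5,"ty": -5.1,"tz": 0,"yaw": 0.95}])

```text
time: 4.92
position: [460.5, 27.2, 298.1]
ee_rot: [[0.501, 0.865, -0.002], [0.865, -0.501, -0.0], [-0.001, -0.001, -1.0]]
ft_force: [-0.2, 0.8, -1.5]
gripper_width: 0.194
gripper_force: 39.2
```

```bash
python3 plan.py 468.7 -98.2 300 6.4
```

```text
4.9167 [460.5  27.2 298.1] angle 59.91 q [ 0.06 -0.14 -0.25  1.46 -0.    2.16] F [-0.2  0.8 -1.5] w 0.1943486503242416
move cm [-10.44   7.    -0.19] yaw 0.934
```

Emit:
send_rows(increments=[{"tx": -1.4,"ty": 1,"tz": 0,"yaw": 0.12},{"tx": -2.8,"ty": 1.9,"tz": 0,"yaw": 0.24},{"tx": -4.2,"ty": 2.8,"tz": 0,"yaw": 0.36},{"tx": -5.6,"ty": 3.7,"tz": 0,"yaw": 0.48},{"tx": -7,"ty": 4.7,"tz": 0,"yaw": 0.6},{"tx": -8.4,"ty": 5.6,"tz": 0,"yaw": 0.72},{"tx": -9.6,"ty": 6.4,"tz": 0,"yaw": 0.83},{"tx": -10.4,"ty": 7,"tz": 0,"yaw": 0.93}])

```text
time: 5.58
position: [469.7, -97.9, 298.1]
ee_rot: [[0.993, 0.115, -0.002], [0.115, -0.993, 0.0], [-0.002, -0.0, -1.0]]
ft_force: [0.1, 0.2, -0.6]
gripper_width: 0.19
gripper_force: 39.2
```

Emit:
send_rows(increments=[{"tx": 0,"ty": 0,"tz": 0,"yaw": 0},{"tx": 0,"ty": 0,"tz": 0,"yaw": 0},{"tx": 0,"ty": 0,"tz": 0,"yaw": 0}])

```text
time: 5.83
position: [469.9, -96.4, 298.6]
ee_rot: [[0.992, 0.124, -0.001], [0.124, -0.992, 0.0], [-0.001, -0.001, -1.0]]
ft_force: [0.2, -0.1, -1.2]
gripper_width: 0.189
gripper_force: 39.2
```

```bash
python3 plan.py 468.7 -98.2 300 6.4; python3 look.py wrist w4; python3 inhand.py w4
```

```text
5.8333 [469.9 -96.4 298.6] angle 7.15 q [-0.2  -0.09 -0.21  1.46  0.    2.81] F [ 0.2 -0.1 -1.2] w 0.1888570393192983
move cm [-0.14  0.16 -0.14] yaw 0.013
5.8333 [469.91243133 -96.41496224 298.5633404 ] [[0.992, 0.124, -0.001], [0.124, -0.992, 0.0], [-0.001, -0.001, -1.0]] [-2.02403916e-01 -9.41996763e-02 -2.09402333e-01  1.45674439e+00
  1.54724375e-04  2.81438403e+00] [ 0.17241416 -0.11981867 -1.22909335] 0.1888570393192983
-25 430 y range -8.6 6.5 top z 154.6
-15 462 y range -8.3 8.0 top z 154.4
-5 514 y range -8.0 8.0 top z 154.3
5 562 y range -8.2 6.8 top z 154.5
15 636 y range -8.6 6.7 top z 154.5
25 706 y range -9.0 6.9 top z 154.5
35 756 y range -8.8 8.9 top z 154.6
45 751 y range -8.8 8.9 top z 154.4
knuckles [ 31.7 -29.8 147.4] [ 76.7  36.7 229.7]
```

View pics/w4.png

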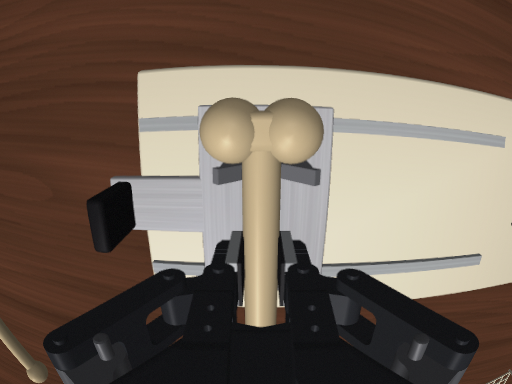

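The wrist view shows the bone over the carriage, with the wider post visible either side of the shaft at (230,174) and (302,174). The handle is at (110,215). I'll measure the post's centre relative to the shaft.

```bash
python3 - <<'E'
from h import *
from rig import *
s=read_state();c=load("w4");p,d=c["p"],c["d"]
v,u=np.mgrid[:384,:512]; x,y=(u-c["cx"])/c["fx"],(v-c["cy"])/c["fy"]; r=np.hypot(x,y)+1e-9; k=np.tan(r)/r
P=np.stack([x*k*d,y*k*d,d],-1)@c["T"][:3,:3].T+c["T"][:3,3]
T=(P-s["position"])@s["ee_rot"]
hsv=cv2.cvtColor(p,cv2.COLOR_RGB2HSV)
m=(d>0)&(hsv[...,1]<60)&(u>205)&(u<330)&(v>155)&(v<200)&(P[...,2]>55)&(P[...,2]<98)
print("post world",P[m].min(0),P[m].max(0),"tool",np.percentile(T[m],[0,2,98,100],axis=0).round(1))
q=P[m]; print(cv2.minAreaRect(q[q[:,2]>80][:,:2].astype(np.float32)))
m=(d>0)&(u>85)&(u<140)&(v>175)&(v<255)&(hsv[...,2]<70)&(P[...,2]>80)&(P[...,2]<95)
print("handle",T[m].min(0).round(1),T[m].max(0).round(1),P[m].mean(0))
E
```

```text
post world [ 491.7846346  -129.65173797   58.8023101 ] [509.49626337 -62.22810704  93.44937342] tool [[ 25.2 -30.2 205.3]
 [ 25.8 -29.1 206.6]
 [ 36.1  35.9 227.4]
 [ 36.3  37.2 239.9]]
((500.77880859375, -95.89717102050781), (10.524662971496582, 67.3150634765625), 6.540207386016846)
handle [ -29.5 -129.   210.5] [  14.5 -113.2  218.8] [449.01559144  21.80831074  85.42004758]
```

Emit:
send_rows(increments=[{"tx": 0,"ty": 0.2,"tz": 0.5,"yaw": 0.012},{"tx": 0,"ty": 0.32,"tz": 1.3,"yaw": 0.012},{"tx": 0,"ty": 0.32,"tz": 2.2,"yaw": 0.012},{"tx": 0,"ty": 0.32,"tz": 3.1,"yaw": 0.012},{"tx": 0,"ty": 0.32,"tz": 3.9,"yaw": 0.012},{"tx": 0,"ty": 0.32,"tz": 4.6,"yaw": 0.012},{"tx": 0,"ty": 0.32,"tz": 5,"yaw": 0.012},{"tx": 0,"ty": 0.32,"tz": 5,"yaw": 0.012}])

```text
time: 6.55
position: [470.2, -99.9, 248.0]
ee_rot: [[0.994, 0.11, -0.002], [0.11, -0.994, 0.0], [-0.001, -0.001, -1.0]]
ft_force: [0.1, -0.2, 0.3]
gripper_width: 0.193
gripper_force: 39.2
```

```bash
python3 plan.py 468.7 -98.2 238 6.5; python3 look.py scene s5; python3 look.py wrist w5; python3 - <<'E'
import cv2,numpy as np
a=cv2.imread("pics/s5.png")[120:230,130:260]
b=cv2.imread("pics/w5.png")[60:340,80:400]
cv2.imwrite("pics/c5.png",np.hstack([cv2.resize(a,(400,400)),cv2.resize(b,(400,350),).copy() if 0 else cv2.resize(b,(400,400))]))
E
```

```text
6.55 [470.2 -99.9 248. ] angle 6.3 q [-0.21 -0.08 -0.29  1.36  0.    2.82] F [ 0.1 -0.2  0.3] w 0.1927888962743122
move cm [-0.13 -0.18  1.  ] yaw -0.004
6.55 [470.22674442 -99.88672607 247.9598817 ] [[0.994, 0.11, -0.002], [0.11, -0.994, 0.0], [-0.001, -0.001, -1.0]] [-2.09320595e-01 -7.98508991e-02 -2.93852126e-01  1.35837288e+00
  4.04250460e-05  2.82235909e+00] [ 0.0885322  -0.15334295  0.27605778] 0.1927888962743122
6.6 [470.38513333 -99.94557657 248.69894232] [[0.994, 0.11, -0.001], [0.11, -0.994, 0.0], [-0.001, -0.0, -1.0]] [-2.09363457e-01 -8.02326067e-02 -2.92772492e-01  1.35898195e+00
  4.20841050e-06  2.82239391e+00] [ 0.38047934 -0.60468481 -1.02088623] 0.19680159905864794
```

View pics/c5.png

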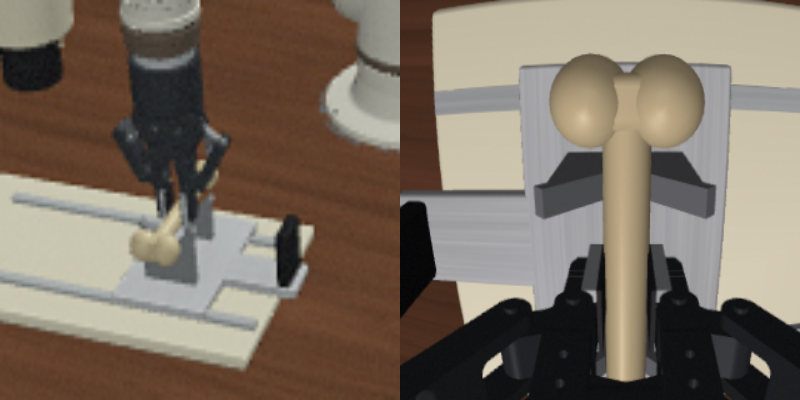

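The shaft (column 627) is centred on the wider post (537–715), and the knuckles lie beyond it. I'll lower slowly from here.

Emit:
send_rows(increments=[{"tx": 0,"ty": 0,"tz": 0.15,"yaw": 0},{"tx": 0,"ty": 0,"tz": 0.3,"yaw": 0},{"tx": 0,"ty": 0,"tz": 0.45,"yaw": 0},{"tx": 0,"ty": 0,"tz": 0.6,"yaw": 0},{"tx": 0,"ty": 0,"tz": 0.7,"yaw": 0},{"tx": 0,"ty": 0,"tz": 0.7,"yaw": 0},{"tx": 0,"ty": 0,"tz": 0.7,"yaw": 0}])

```text
time: 7.23
position: [470.5, -100.0, 242.1]
ee_rot: [[0.994, 0.11, -0.0], [0.11, -0.994, 0.0], [-0.0, -0.0, -1.0]]
ft_force: [-0.7, 0.3, -0.9]
gripper_width: 0.193
gripper_force: 39.2
```

Emit:
send_rows(increments=[{"tx": 0,"ty": 0,"tz": 0.1,"yaw": 0},{"tx": 0,"ty": 0,"tz": 0.2,"yaw": 0},{"tx": 0,"ty": 0,"tz": 0.2,"yaw": 0},{"tx": 0,"ty": 0,"tz": 0.2,"yaw": 0}])

```text
time: 7.57
position: [470.5, -100.0, 240.1]
ee_rot: [[0.994, 0.11, -0.0], [0.11, -0.994, 0.0], [-0.0, -0.0, -1.0]]
ft_force: [0.2, 0.1, -1.0]
gripper_width: 0.19
gripper_force: 39.2
```

Emit:
send_rows(increments=[{"tx": 0,"ty": 0,"tz": 0.1,"yaw": 0},{"tx": 0,"ty": 0,"tz": 0.15,"yaw": 0},{"tx": 0,"ty": 0,"tz": 0.15,"yaw": 0}])

```text
time: 7.82
position: [470.5, -99.9, 239.5]
ee_rot: [[0.994, 0.11, 0.001], [0.11, -0.994, 0.0], [0.001, -0.0, -1.0]]
ft_force: [-2.2, 1.9, 6.5]
gripper_width: 0.193
gripper_force: 40.1
```

Emit:
send_rows(increments=[{"tx": 0,"ty": 0,"tz": 0.1,"yaw": 0},{"tx": 0,"ty": 0,"tz": 0.1,"yaw": 0},{"tx": 0,"ty": 0,"tz": 0.1,"yaw": 0}])

```text
time: 8.07
position: [470.6, -99.9, 239.1]
ee_rot: [[0.994, 0.11, 0.001], [0.11, -0.994, -0.0], [0.001, 0.0, -1.0]]
ft_force: [-5.2, 1.2, 11.1]
gripper_width: 0.19
gripper_force: 40.5
```

```bash
python3 - <<'E'
from rig import *
s=read_state();print(s["ft_force"],s["moment"],s["position"])
E
```

```text
[-5.22651989  1.20796733 11.08486224] [0.29788233 0.89218552 0.08410393] [470.5518604  -99.92285132 239.11618874]
```

Emit:
send_rows(increments=[{"tx": 0,"ty": 0,"tz": -0.05,"yaw": 0},{"tx": 0,"ty": 0,"tz": -0.05,"yaw": 0}])

```text
time: 8.23
position: [470.6, -99.9, 239.2]
ee_rot: [[0.994, 0.11, 0.001], [0.11, -0.994, -0.0], [0.001, 0.0, -1.0]]
ft_force: [-2.3, 1.3, 7.7]
gripper_width: 0.194
gripper_force: 39.9
```

Emit:
send_rows(increments=[{"tx": 0,"ty": 0,"tz": 0,"yaw": 0},{"tx": 0,"ty": 0,"tz": 0,"yaw": 0},{"tx": 0,"ty": 0,"tz": 0,"yaw": 0},{"tx": 0,"ty": 0,"tz": 0,"yaw": 0}], hand=0.3, grip_force=20)

```text
time: 8.57
position: [470.5, -100.0, 238.0]
ee_rot: [[0.994, 0.11, -0.0], [0.11, -0.994, -0.0], [-0.0, 0.0, -1.0]]
ft_force: [0.2, 0.5, -0.0]
gripper_width: 0.351
gripper_force: 0.0
```

Emit:
send_rows(increments=[{"tx": 0,"ty": 0,"tz": 0,"yaw": 0},{"tx": 0,"ty": 0,"tz": 0,"yaw": 0},{"tx": 0,"ty": 0,"tz": -0.3,"yaw": 0},{"tx": 0,"ty": 0,"tz": -1,"yaw": 0},{"tx": 0,"ty": 0,"tz": -2,"yaw": 0},{"tx": 0,"ty": 0,"tz": -3.5,"yaw": 0},{"tx": 0,"ty": 0,"tz": -5,"yaw": 0},{"tx": 0,"ty": 0,"tz": -6.5,"yaw": 0}], hand=-0.2)

```text
time: 9.23
position: [470.5, -100.0, 304.9]
ee_rot: [[0.994, 0.11, 0.001], [0.11, -0.994, -0.0], [0.001, 0.0, -1.0]]
ft_force: [1.2, 0.3, 0.6]
gripper_width: 0.6
gripper_force: 0.0
```

```bash
python3 look.py wrist w6;python3 look.py scene s6; python3 - <<'E'
import cv2,numpy as np
a=cv2.imread("pics/s6.png")[120:230,130:260]
b=cv2.imread("pics/w6.png")[60:340,80:400]
cv2.imwrite("pics/c6.png",np.hstack([cv2.resize(a,(400,400)),cv2.resize(b,(400,400))]))
E
```

```text
9.2333 [470.48696421 -99.9688885  304.93348097] [[0.994, 0.11, 0.001], [0.11, -0.994, -0.0], [0.001, 0.0, -1.0]] [-2.09371115e-01 -9.29392295e-02 -1.95978244e-01  1.46691137e+00
  2.25307844e-05  2.82244958e+00] [1.21302027 0.25253909 0.56019259] 0.5996694501373948
9.2833 [ 470.92012348 -100.07676302  308.02062626] [[0.994, 0.11, 0.005], [0.11, -0.994, -0.001], [0.005, 0.002, -1.0]] [-2.09393221e-01 -9.44928444e-02 -1.91480772e-01  1.46905531e+00
 -2.08928809e-05  2.82244503e+00] [-1.17101259  0.32388196  3.15086972] 0.6000480206693916
```

View pics/c6.png

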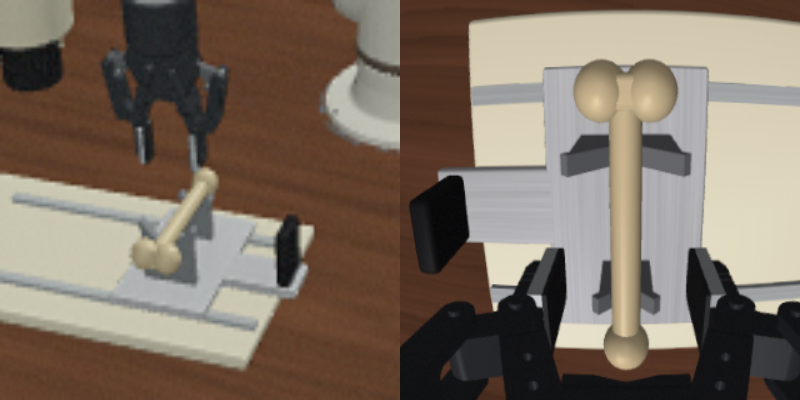

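The bone lies in both notches with its knuckles beyond the wider post, and the gripper is clear. Next I'll move beyond the handle with the fingers shut.

Emit:
send_rows(increments=[{"tx": -0.1,"ty": -1.5,"tz": 0,"yaw": 0},{"tx": -0.3,"ty": -4,"tz": 0,"yaw": 0},{"tx": -0.5,"ty": -7,"tz": 0,"yaw": 0},{"tx": -0.7,"ty": -10,"tz": 0,"yaw": 0},{"tx": -0.9,"ty": -13,"tz": 0,"yaw": 0},{"tx": -0.95,"ty": -16,"tz": 0,"yaw": 0},{"tx": -0.95,"ty": -18.5,"tz": 0,"yaw": 0},{"tx": -0.95,"ty": -18.5,"tz": 0,"yaw": 0}], hand=1)

```text
time: 10.0
position: [443.5, 62.5, 303.1]
ee_rot: [[0.991, 0.137, -0.002], [0.137, -0.991, 0.015], [-0.0, -0.015, -1.0]]
ft_force: [-0.4, -1.5, 1.1]
gripper_width: -0.002
gripper_force: 0.0
```

Emit:
send_rows(increments=[{"tx": 0,"ty": 0,"tz": 1.5,"yaw": 0},{"tx": 0,"ty": 0,"tz": 3,"yaw": 0},{"tx": 0,"ty": 0,"tz": 5,"yaw": 0},{"tx": 0,"ty": 0,"tz": 7,"yaw": 0},{"tx": 0,"ty": 0,"tz": 8,"yaw": 0},{"tx": 0,"ty": 0,"tz": 8.4,"yaw": 0},{"tx": 0,"ty": 0,"tz": 8.4,"yaw": 0},{"tx": 0,"ty": 0,"tz": 8.4,"yaw": 0}])

```text
time: 10.67
position: [443.9, 61.5, 219.9]
ee_rot: [[0.991, 0.134, -0.001], [0.134, -0.991, 0.015], [0.001, -0.015, -1.0]]
ft_force: [-0.9, 0.7, -0.0]
gripper_width: 0.002
gripper_force: 0.0
```

```bash
python3 plan.py 445 25 221 6.4; python3 look.py wrist w7; python3 - <<'E'
from h import *
from rig import *
s=read_state();c=load("w7");p,d=c["p"],c["d"]
v,u=np.mgrid[:384,:512]; x,y=(u-c["cx"])/c["fx"],(v-c["cy"])/c["fy"]; r=np.hypot(x,y)+1e-9; k=np.tan(r)/r
P=np.stack([x*k*d,y*k*d,d],-1)@c["T"][:3,:3].T+c["T"][:3,3]
T=(P-s["position"])@s["ee_rot"]
m=(d>0)&(p.max(-1)<70)&(P[...,2]>78)&(P[...,2]<92)&(T[...,1]>20)
print("handle tool",np.percentile(T[m],[2,50,98],axis=0).round(1))
E
```

```text
10.6667 [443.9  61.5 219.9] angle 7.68 q [ 0.13 -0.15 -0.41  1.31  0.01  3.14] F [-0.9  0.7 -0. ] w 0.0018056945111917637
move cm [-0.38  3.63 -0.16] yaw 0.022
10.6667 [443.94927752  61.51068415 219.91293265] [[0.991, 0.134, -0.001], [0.134, -0.991, 0.015], [0.001, -0.015, -1.0]] [ 0.1339917  -0.14902892 -0.41129346  1.30797138  0.01480033  3.14159997] [-0.8600971   0.68360214 -0.00178456] 0.0018056945111917637
handle tool [[-18.1  32.2 132.1]
 [ 12.7  39.1 133.8]
 [ 19.6  46.4 141.1]]
```

Emit:
send_rows(increments=[{"tx": 0,"ty": 0.3,"tz": 0,"yaw": -0.06},{"tx": 0,"ty": 0.6,"tz": 0,"yaw": -0.06},{"tx": 0,"ty": 1.0,"tz": 0,"yaw": -0.06},{"tx": 0,"ty": 1.4,"tz": 0,"yaw": -0.06},{"tx": 0,"ty": 1.8,"tz": 0,"yaw": -0.06},{"tx": 0,"ty": 2.2,"tz": 0,"yaw": -0.06},{"tx": 0,"ty": 2.7,"tz": 0,"yaw": -0.06},{"tx": 0,"ty": 3.2,"tz": 0,"yaw": -0.06}])

```text
time: 11.38
position: [448.0, 29.8, 219.2]
ee_rot: [[0.981, 0.193, -0.002], [0.193, -0.981, 0.015], [0.001, -0.015, -1.0]]
ft_force: [-3.6, 1.8, 6.8]
gripper_width: -0.002
gripper_force: 4.0
```

```bash
python3 plan.py 468 -122 220 8
```

```text
11.3833 [448.   29.8 219.2] angle 11.14 q [ 0.06 -0.15 -0.41  1.31  0.02  3.01] F [-3.6  1.8  6.8] w -0.001640589410824635
move cm [-0.97 15.28 -0.31] yaw 0.055
```

```bash
cat > car.py <<'E'
import sys
from h import *
import subprocess
print(subprocess.run(["python3","look.py","top",sys.argv[1]],capture_output=True,text=True).stdout[:45])
z=load(sys.argv[1]);p,d=z["p"],z["d"];W=cloud(p,d,z);ok=d>0
L=np.array([479.1,-263.3]);yh=np.array([-.113,.9936]);xh=np.array([.9936,.113])
X=(W[...,:2]-L)@xh;Y=(W[...,:2]-L)@yh
m=ok&(abs(X)<84)&(W[...,2]>27)&(W[...,2]<33)&(abs(X)>50)&(Y>-80)&(Y<260)
print("deck rail-y",np.percentile(Y[m],[1,99]).round(1),m.sum(),"(start deck centre",165,")")
hsv=cv2.cvtColor(p,cv2.COLOR_RGB2HSV)
m=ok&(abs(X)<100)&(Y<230)&(Y>-60)&(W[...,2]>60)&(W[...,2]<112)&(hsv[...,1]>50)&(hsv[...,2]>120)
if m.sum(): print("bone X",X[m].min(),X[m].max(),"Y by X",[ (a,Y[m&(X>=a)&(X<a+20)].mean().round(1),W[...,2][m&(X>=a)&(X<a+20)].max().round(1)) for a in range(-80,80,20) if (m&(X>=a)&(X<a+20)).any()])
E
python3 car.py top0; python3 car.py t8
```

```text
11.3833 [447.96870409  29.78740442 219.219398
deck rail-y [ 91.4 124.4] 176 (start deck centre 165 )
bone X -76.71524844046553 -57.25653876269601 Y by X [(-80, np.float64(137.5), np.float64(89.8)), (-60, np.float64(139.7), np.float64(84.5))]
11.4333 [448.07282713  29.14301827 219.223295
deck rail-y [ 90.8 122.7] 181 (start deck centre 165 )
bone X -77.16464403919501 -54.60618725984998 Y by X [(-80, np.float64(137.9), np.float64(90.8)), (-60, np.float64(139.0), np.float64(87.2))]
```

Emit:
send_rows(increments=[{"tx": -0.06,"ty": 0.7,"tz": 0,"yaw": 0},{"tx": -0.12,"ty": 1.5,"tz": 0,"yaw": 0},{"tx": -0.19,"ty": 2.4,"tz": 0,"yaw": 0},{"tx": -0.27,"ty": 3.4,"tz": 0,"yaw": 0},{"tx": -0.35,"ty": 4.4,"tz": 0,"yaw": 0},{"tx": -0.43,"ty": 5.4,"tz": 0,"yaw": 0},{"tx": -0.51,"ty": 6.4,"tz": 0,"yaw": 0},{"tx": -0.59,"ty": 7.4,"tz": 0,"yaw": 0}])

```text
time: 12.15
position: [456.4, -44.3, 218.9]
ee_rot: [[0.981, 0.193, -0.001], [0.193, -0.981, 0.015], [0.002, -0.015, -1.0]]
ft_force: [-5.6, 3.3, 14.9]
gripper_width: -0.002
gripper_force: 7.4
```

Emit:
send_rows(increments=[{"tx": -0.08,"ty": 1.0,"tz": 0,"yaw": 0},{"tx": -0.15,"ty": 1.9,"tz": 0,"yaw": 0},{"tx": -0.22,"ty": 2.7,"tz": 0,"yaw": 0},{"tx": -0.28,"ty": 3.4,"tz": 0,"yaw": 0},{"tx": -0.33,"ty": 4.0,"tz": 0,"yaw": 0},{"tx": -0.36,"ty": 4.5,"tz": 0,"yaw": 0},{"tx": -0.39,"ty": 4.9,"tz": 0,"yaw": 0},{"tx": -0.41,"ty": 5.1,"tz": 0,"yaw": 0}])

```text
time: 12.82
position: [462.2, -95.3, 218.8]
ee_rot: [[0.981, 0.192, -0.001], [0.192, -0.981, 0.013], [0.002, -0.013, -1.0]]
ft_force: [-7.9, 1.7, 19.8]
gripper_width: 0.0
gripper_force: 9.1
```

```bash
python3 plan.py 461.5 -108.3 219 11; python3 car.py t9
```

```text
12.8167 [462.2 -95.3 218.8] angle 11.08 q [-0.21 -0.09 -0.36  1.3   0.01  2.74] F [-7.9  1.7 19.8] w 0.00038676709555893706
move cm [-0.32  1.26 -0.04] yaw 0.001
12.8167 [462.24987043 -95.3324855  218.755216Traceback (most recent call last):
  File "car.py", line 9, in <module>
    print("deck rail-y",np.percentile(Y[m],[1,99]).round(1),m.sum(),"(start deck centre",165,")")
                        ~~~~~~~~~~~~~^^^^^^^^^^^^^
    return _quantile_unchecked(
        a, q, axis, out, overwrite_input, method, keepdims, weights)
    return _ureduce(a,
                    func=_quantile_ureduce_func,
    ...<5 lines>...
                    overwrite_input=overwrite_input,
                    method=method)
    r = func(a, **kwargs)
    result = _quantile(arr,
                       quantiles=q,
    ...<2 lines>...
                       out=out,
                       weights=wgt)
    slices_having_nans = np.isnan(arr[-1, ...])
                                  ~~~^^^^^^^^^
IndexError: index -1 is out of bounds for axis 0 with size 0
```

The upward force keeps growing, so the outer finger linkage is probably riding on the handle's top edge. I'll back off and raise the hand so the fingertips push instead.

Emit:
send_rows(increments=[{"tx": 0.03,"ty": -0.4,"tz": 0,"yaw": 0},{"tx": 0.08,"ty": -1,"tz": 0,"yaw": 0},{"tx": 0.15,"ty": -2,"tz": 0,"yaw": 0},{"tx": 0.15,"ty": -2,"tz": -0.7,"yaw": 0},{"tx": 0.15,"ty": -2,"tz": -1.5,"yaw": 0},{"tx": 0.15,"ty": -2,"tz": -2,"yaw": 0},{"tx": 0.15,"ty": -2,"tz": -2,"yaw": 0},{"tx": 0.15,"ty": -2,"tz": -2,"yaw": 0}])

```text
time: 13.53
position: [460.2, -74.9, 237.7]
ee_rot: [[0.981, 0.194, -0.001], [0.194, -0.981, 0.015], [0.002, -0.014, -1.0]]
ft_force: [0.1, 0.4, -0.0]
gripper_width: 0.0
gripper_force: 0.0
```

```bash
cat > hd.py <<'E'
import sys
from h import *
from rig import *
s=read_state();print(s["time"],s["position"].round(1),s["ft_force"].round(1));c=camera_info("wrist");p,d=grab_frame("wrist");cv2.imwrite(f"pics/{sys.argv[1]}.png",p[:,:,::-1])
v,u=np.mgrid[:384,:512]; x,y=(u-c["cx"])/c["fx"],(v-c["cy"])/c["fy"]; r=np.hypot(x,y)+1e-9; k=np.tan(r)/r
P=np.stack([x*k*d,y*k*d,d],-1)@c["T"][:3,:3].T+c["T"][:3,3]
L=np.array([479.1,-263.3]);yh=np.array([-.113,.9936]);xh=np.array([.9936,.113])
X=(P[...,:2]-L)@xh;Y=(P[...,:2]-L)@yh;Z=P[...,2]
tY=(s["position"][:2]-L)@yh;tX=(s["position"][:2]-L)@xh;print("tcp rail",tX.round(1),tY.round(1))
hsv=cv2.cvtColor(p,cv2.COLOR_RGB2HSV)
def pr(n,m):
    if m.sum()>5: print(n,m.sum(),"X",np.percentile(X[m],[1,50,99]).round(1),"Y",np.percentile(Y[m],[1,50,99]).round(1))
ok=d>0
pr("handle top",ok&(p.max(-1)<70)&(Z>83)&(Z<90)&(abs(X)<40)&(Y<tY))
pr("deck",ok&(Z>27)&(Z<33)&(hsv[...,1]<45)&(abs(X)>45)&(abs(X)<86))
pr("wide post",ok&(Z>78)&(Z<96)&(hsv[...,1]<45)&(X>25)&(X<55)&(Y<tY-50))
b=ok&(Z>70)&(Z<110)&(hsv[...,1]>55)&(X>-100)&(X<100)&(Y<tY-40);pr("bone",b);pr("shaft",b&(X>0)&(X<30))
E
python3 hd.py w10
```

```text
13.5333 [460.2 -74.9 237.7] [ 0.1  0.4 -0. ]
tcp rail 2.5 189.3
handle top 1362 X [-1.9 11.3 22.4] Y [137.5 145.7 184.5]
deck 5249 X [-80.8  57.4  84.4] Y [-3.4 42.5 74.5]
wide post 122 X [35.1 39.2 45.1] Y [46.9 48.8 53.5]
bone 2363 X [-75.9 -34.6  22.4] Y [ 13.8  27.  144.2]
shaft 267 X [ 0.2  8.7 22.5] Y [ 25.7  28.  148.4]
```

Emit:
send_rows(increments=[{"tx": -0.06,"ty": 0.7,"tz": 0,"yaw": 0},{"tx": -0.1,"ty": 1.3,"tz": 0,"yaw": 0},{"tx": -0.14,"ty": 1.8,"tz": 0,"yaw": 0},{"tx": -0.18,"ty": 2.2,"tz": 0,"yaw": 0},{"tx": -0.22,"ty": 2.6,"tz": 0,"yaw": 0},{"tx": -0.25,"ty": 3,"tz": 0,"yaw": 0}])

```text
time: 14.08
position: [463.3, -105.1, 236.5]
ee_rot: [[0.981, 0.193, -0.003], [0.193, -0.981, 0.016], [0.001, -0.016, -1.0]]
ft_force: [-0.5, 2.4, 1.0]
gripper_width: -0.002
gripper_force: 1.4
```

Emit:
send_rows(increments=[{"tx": -0.03,"ty": 0.3,"tz": 0,"yaw": 0},{"tx": -0.05,"ty": 0.6,"tz": 0,"yaw": 0},{"tx": -0.05,"ty": 0.6,"tz": 0,"yaw": 0}])

```text
time: 14.33
position: [464.0, -111.2, 236.5]
ee_rot: [[0.981, 0.193, -0.002], [0.193, -0.981, 0.014], [0.001, -0.015, -1.0]]
ft_force: [-0.6, -0.7, 0.0]
gripper_width: -0.002
gripper_force: 0.1
```

```bash
python3 hd.py w11
```

```text
14.3333 [ 464.  -111.2  236.5] [-0.6 -0.7  0. ]
tcp rail 2.2 152.9
handle top 1482 X [ 0.2 12.1 22.1] Y [126.  134.3 151.5]
deck 5188 X [-67.6  60.8  84.5] Y [-19.6  32.3  63.1]
wide post 373 X [35.2 41.  45.4] Y [26.7 38.4 42.3]
bone 4740 X [-67.   16.7  84. ] Y [ 3.2 16.1 35.8]
shaft 1142 X [ 0.4 15.1 29.6] Y [ 4.4 14.8 18.1]
```

Emit:
send_rows(increments=[{"tx": -0.03,"ty": 0.3,"tz": 0,"yaw": 0},{"tx": -0.05,"ty": 0.6,"tz": 0,"yaw": 0},{"tx": -0.05,"ty": 0.6,"tz": 0,"yaw": 0}])

```text
time: 14.63
position: [464.7, -117.0, 236.5]
ee_rot: [[0.981, 0.194, -0.002], [0.194, -0.981, 0.014], [0.001, -0.015, -1.0]]
ft_force: [-0.3, 1.1, -0.3]
gripper_width: 0.0
gripper_force: 0.4
```

Emit:
send_rows(increments=[{"tx": -0.02,"ty": 0.2,"tz": 0,"yaw": 0},{"tx": -0.03,"ty": 0.4,"tz": 0,"yaw": 0},{"tx": -0.03,"ty": 0.4,"tz": 0,"yaw": 0}])

```text
time: 14.88
position: [465.1, -120.3, 236.5]
ee_rot: [[0.981, 0.194, -0.002], [0.194, -0.981, 0.017], [0.001, -0.017, -1.0]]
ft_force: [-1.0, 8.0, 3.5]
gripper_width: -0.004
gripper_force: 4.1
```

Emit:
send_rows(increments=[{"tx": -0.01,"ty": 0.15,"tz": 0,"yaw": 0},{"tx": -0.02,"ty": 0.3,"tz": 0,"yaw": 0},{"tx": -0.02,"ty": 0.3,"tz": 0,"yaw": 0}])

```text
time: 15.13
position: [465.2, -121.6, 236.5]
ee_rot: [[0.981, 0.196, -0.003], [0.196, -0.98, 0.023], [0.002, -0.023, -1.0]]
ft_force: [-3.9, 24.4, 7.1]
gripper_width: -0.003
gripper_force: 12.6
```

The force rose to 24 N with almost no further motion, so the carriage is against the stop. I'll back off and check.

Emit:
send_rows(increments=[{"tx": 0,"ty": 0,"tz": 0,"yaw": 0},{"tx": 0.03,"ty": -0.4,"tz": 0,"yaw": 0},{"tx": 0.1,"ty": -1.5,"tz": 0,"yaw": 0},{"tx": 0.2,"ty": -3,"tz": 0,"yaw": 0},{"tx": 0.3,"ty": -4.5,"tz": -1,"yaw": 0},{"tx": 0.4,"ty": -6,"tz": -3,"yaw": 0},{"tx": 0.4,"ty": -6,"tz": -4,"yaw": 0},{"tx": 0.4,"ty": -6,"tz": -4,"yaw": 0}])

```text
time: 15.8
position: [458.5, -64.2, 279.6]
ee_rot: [[0.981, 0.195, 0.002], [0.195, -0.981, 0.014], [0.004, -0.013, -1.0]]
ft_force: [-0.0, 0.1, 1.0]
gripper_width: -0.006
gripper_force: 0.0
```

```bash
python3 hd.py w12; python3 look.py scene s12; python3 look.py top t12; python3 - <<'E'
import cv2,numpy as np
a=cv2.imread("pics/s12.png")[110:230,90:250]
b=cv2.imread("pics/w12.png")
t=cv2.imread("pics/t12.png")
cv2.imwrite("pics/c12.png",np.vstack([np.hstack([cv2.resize(a,(400,300)),cv2.resize(b,(400,300))]),np.hstack([cv2.resize(t,(400,300)),cv2.resize(cv2.imread("pics/s12.png"),(400,300))])]))
E
```

```text
15.8 [458.5 -64.2 279.6] [-0.   0.1  1. ]
tcp rail 2.0 200.1
handle top 1239 X [-19.3   2.9  21.6] Y [118.6 126.6 132.8]
deck 4454 X [-83.2  50.8  84.3] Y [-30.1  24.4  55.1]
wide post 188 X [35.2 40.7 45.4] Y [20.4 30.3 34.2]
bone 2762 X [-76.  -13.8  81.7] Y [-4.6  7.9 27.8]
shaft 537 X [ 0.2 12.9 29.4] Y [ -2.3   7.5 130.1]
15.85 [458.3413452  -64.60319316 278.19847319] [[0.981, 0.194, 0.0], [0.194, -0.981, 0.014], [0.003, -0.013, -1.0]] [-0.14332738 -0.13137508 -0.28245223  1.42136989  0.0136869   2.80269075] [ 0.46960588 -1.14834648 -0.30090774] 0.0023207236191493986
15.9 [458.1069353  -64.84503163 277.17411023] [[0.981, 0.194, -0.001], [0.194, -0.981, 0.014], [0.001, -0.014, -1.0]] [-0.14394062 -0.13062665 -0.2837618   1.42095986  0.01378446  2.8027107 ] [ 0.47579145  1.06578567 -0.35976594] -0.001801587239506261
```

View pics/c12.png

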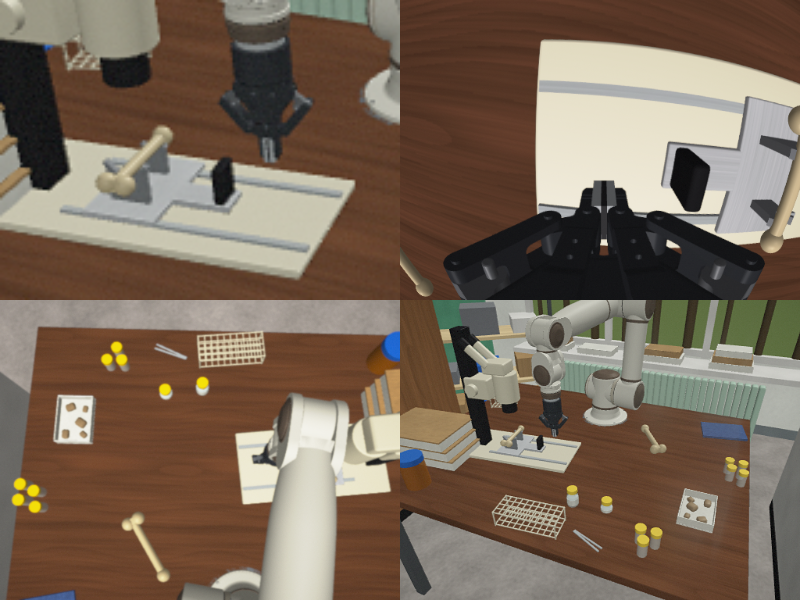

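The bone lies in both notches under the lens and the carriage is at its stop. The handle's rail position is about 126 mm, against 125 mm expected. The jars and tray look unmoved and the gripper is clear.

```bash
python3 -c "
from rig import *
print(hand_in())"
```

```text
the job is handed in; nothing more can be done
None
```

The bone lies in both notches with its knuckled end on the wider-post side, the carriage is home against its stop, and the job was handed in at about 16 s with the gripper clear and the jars and tray not touched.

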